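Raise the latched tin shelf one bar and load the sample tin

ROBOT

A 6-joint arm with a two-finger parallel gripper is mounted at the origin on the work surface. World frame = base frame: x ahead of the robot, y to its left, z up, the work surface at z = 0. Lengths are in mm, angles in rad, forces in N, time in s.
With the tool pointing down it reaches from about 350 to 850 mm from the base axis. Payload 8.1 kg.
Tool frame: the origin (TCP) lies midway between the tips of the shut fingers; the grasp point (between the pads) lies 19 mm behind it (manip.grip_depth is the distance from the TCP to the grasp point, in mm); z points along the fingers, y is the line along which they close (so a half turn about z gives the same grasp; the last joint's range is limited). The gripper opens to 85 mm and grips with 20 to 120 N. Pads are 22 mm wide; open, the fingers measure 114 mm over their backs; the gripper's body (76 mm by 85 mm) begins 54 mm behind the grasp point. The pads swing forward as they close: fully open they stand 13 mm farther back than shut.
Start: joints at [-1.361, 0.13, 1.488, -0, 1.523, -0.085], TCP at [174.349, -574.115, 231.292] pointing down, gripper open.
Joint ranges: [-2.96, 2.96], [-0.89, 2.26], [0.02, 2.5], [-1.34, 4.48], [0, 2.73], [-2.66, 2.66]. Speed limits (rad/s): [2.39, 2.39, 2.79, 3.14, 3.14, 3.14].

INTERFACE

Orientations are given as a unit quaternion [x, y, z, w].
In Python, from bench import manip, capture, camera_params, job gives the robot as it stands. The module is installed in compiled form; this text tells all that it offers.
- The arm moves only by the shell command python3 -m inch 'ROWS'. ROWS is JSON, a list that holds one entry, the list of rows, each a list of 7 numbers: the shift along the tool's x, y, z in mm, then the turn, a rotation vector about the tool's x, y, z in rad, then the gripper command: -1 is fully open, 1 is shut, values between are in proportion. A call has 1 to 12 rows; each row shifts and turns the commanded pose from where the row before left it, along the tool's axes as they then stand; what a row does not reach is not made up. A row lasts 1/8 s, in which the tool goes at most 62.5 mm and 10.7 degrees, less where a joint would pass 70% of its speed; a pose out of reach is approached as far as the arm can. A call with a gripper value outside its range is refused whole. The fingers move at their own pace and stop on an object; the grip force is fixed at half the most. Time passes only in rows, so rows that do not move let the fingers close. It gives the time, the measured TCP pose, the force, the opening and the grip force at its end, in the units of the state.
- manip.get_state(): the state, without advancing time (a new reading comes with each control period).
- capture(name): name is "side" or "top"; returns the picture (400x640x3 uint8, red, green, blue); there is no depth.
- camera_params(name): a dict with "intrinsics" (3x3 intrinsics, pixels), "k1" (the pictures are not rectified: a ray, as slopes to the right and down, at radius r is drawn at 1 + k1 r^2 times it, then the intrinsics apply), "rvec" (rotation vector, rad) and "tvec" (3), from world to camera coordinates, as OpenCV has them. Camera axes: x right, y down, z forward; pixel columns grow to the right and rows downward; lengths in mm; the calibration is good to about 2 mm. A picture is of the moment at which its call begins. camera_params takes no time and is no camera call.
- job.close_job(): hands the job in; it is judged then, once.
The state is a dict: "time": time; "joint_pos": joint angles; "dq": joint speeds; "joint_torque": joint torques, N m; "position": TCP position; "tool_rot": TCP orientation; "contact_force": force on the tool from outside, world axes, zero at the start; "torque": the same for the moment, N m; "opening": finger opening in mm; "grip_force": force on a finger pad.
Only numpy, scipy, OpenCV 4.12 (cv2) and the standard library are available. Lean on these libraries where they do the work, as an engineer would, in place of code of your own. Each camera call takes 0.05 s, during which the arm holds its last target. There are 200 camera calls.

TASK

The little shelf of the stand is down on the lower crossbar. Lift it by its black lug until the latch at its back has passed the upper crossbar and swung level above it, then lower it gently until the latch is seated on that bar, neither dropped nor pressed down onto it, and let go. Then stand the small tall tin upright on the middle of the round rubber pad of the shelf, setting it down lightly, and let go; leave the other vessels on the bench where they are.

Things in the scene. Friction and masses are not known exactly. Their poses are not given: they have to be found in the camera images.
- stand: Fixed shelf stand: grey base plate 270 x 170 x 14 mm, two square aluminium rails (16 mm, 120 mm apart) with a yoke on top, 342 mm tall. Origin: on the table, midway between the rails. x: horizontal, away from the shelf (which sticks out along -x towards the robot, yaw within 0.25 rad); y along the crossbars; z up. The lower crossbar (14 mm thick) lies 97 mm above the table.
- clamps: Two dark blocks (20 x 12 x 42 mm) on the inner sides of the rails that carry the upper crossbar, a round bar 14 mm thick. Origin: midway between them, 178 to 202 mm above the table; axes as the stand's. The bar lies along y at x = 0, but its centre is fixed anywhere from 10 mm below to 10 mm above this origin: the seat height must be felt.
- shelf: Aluminium shelf 172 x 130 x 6 mm that only slides up and down on the rails (0.55 to 0.85 kg with its latch, about 1 N friction: it falls if let go unlatched). Origin: in the rail plane at the height of the shelf's upper face, 60 mm above the table at the start; it can rise 150 mm. The plate spans x = -32 to -204 mm; two cheeks 80 mm tall stand at its rear.
- lug (a point): Middle of the top of the black lifting lug on the shelf's free end: an upright block 26 mm along x, 14 mm thick along y (grip it across y, from above), 46 mm tall above the shelf face; its lower part is free all round.
- pad (a point): Middle of the top face of the round black rubber pad (72 mm across, 2 mm thick) on the shelf, 112 mm in front of the rail plane.
- pawl: The latch: steel lever 24 mm wide hinged between the shelf's cheeks, counterweight in front, tongue behind. Origin: on its hinge, 50 mm above and 24 mm in front of the shelf's origin. Its z axis is upright when level; the counterweight brings it level, a stop holds it there. Rising past the bar it swings down to 83 degrees and back level once the hinge is 29 mm above the bar's centre.
- tongue (a point): Underside of the latch's tongue (10 mm thick) straight above the bar. Seated, it lies level on top of the bar (hinge 12 mm above the bar's centre, so 2 to 22 mm above the clamps' origin) and the bar takes the shelf's weight. Lowered too early it catches half-way or goes back down. More than 22 N between latch and bar, from pressing down, damages it; so does a drop of over 1 mm.
- sample_tin: The small tall closed metal tin, 54 mm across, 70 mm tall, about 0.22 kg, upright on the table to one side. Origin: centre of its underside; z up.
- beaker: Clear plastic beaker, 72 mm across, 95 mm tall, to be left alone. Origin: centre of its underside.
- jar: Amber glass jar with white cap, 64 mm across, 88 mm tall, to be left alone. Origin: centre of its underside.
- squat_tin: Squat metal tin, 80 mm across, 50 mm tall, to be left alone. Origin: centre of its underside.

How it is judged (in metres and radians):
On the way, in this order (a step that is already met when the one before it is completed fails the run):
1. the shelf is raised until its latch has passed the upper bar and swung level above it (z of pawl in the frame of clamps above 0.0185 m and angle between pawl's own z axis and vertical below 0.2 rad), for 0.05 s.
2. the latch is seated level on the upper bar, the shelf at rest and let go (z of pawl in the frame of clamps between -0.002 and 0.026 m and angle between pawl's own z axis and vertical below 0.12 rad and linear speed of shelf below 0.01 m/s and contact force between the fingers and shelf below 0.2 N), for 0.3 s.
3. the small tall tin stands on the pad, let go (horizontal distance between sample_tin and pad below 0.02 m and z of sample_tin in the frame of pad between -0.004 and 0.005 m and angle between sample_tin's own z axis and vertical below 0.08 rad and linear speed of sample_tin below 0.01 m/s and contact force between the fingers and sample_tin below 0.2 N), for 0.2 s.
At the end, for the whole second after the job is handed in: The latch is level (within 0.12 rad) on the upper bar, its hinge from 2 mm below to 26 mm above the clamps' origin; the small tall tin stands upright (within 0.08 rad) on the pad, its centre within 20 mm of the pad's; all at rest and let go (all of step 2 and all of step 3); the robot touches nothing.
It fails at once if the latch is loaded with more than 22 N (pressed or dropped onto the bar) (contact force between pawl and anything else above 22 N).
It fails at once if the shelf is let go before the latch is seated, so that it drops (moves faster than 0.07 m/s when not held) (contact force between the fingers and shelf below 2 N and linear speed of shelf above 0.07 m/s).
It fails at once if the small tall tin is tipped over (angle between sample_tin's own z axis and vertical above 0.7 rad).
It fails at once if another vessel is moved by more than 30 mm or tipped (distance of any of beaker, jar, squat_tin from where it was at the start of the episode above 0.03 m or angle between any of beaker, jar, squat_tin's own z axis and vertical above 0.5 rad).
It also fails if it takes over 72 s, if anything falls off the work surface, if the arm or the gripper's body presses on something with over 40 N, if the wrist force passes 120 N, or if a joint passes its speed limit or range.

## Working session

There is one attempt and no reset: what is moved stays moved. The work goes in short steps, Python scripts to look and compute and a shell command to move; the robot and the scene stay as the last step left them, time stands still between calls to the robot, and variables do not carry over. Pictures are saved under pics/ and viewed, at most 10 in all, crops included, and the job is handed in when it is done.

```bash
mkdir -p pics; python3 - <<'E'
from bench import manip,capture,camera_params
import cv2
for n in("side","top"):
    cv2.imwrite(f"pics/{n}0.png",capture(n)[:,:,::-1]); print(camera_params(n))
s=manip.get_state(); print(s, manip.grip_depth)
E
```

```text
{'intrinsics': array([[393.02745524,   0.        , 323.63680528],
       [  0.        , 393.02745524, 198.46978044],
       [  0.        ,   0.        ,   1.        ]]), 'k1': -0.09830729895072418, 'rvec': array([ 0.53461787, -2.5665376 ,  1.40631466]), 'tvec': array([497.8960857 , 250.9235811 , 883.97375048])}
{'intrinsics': array([[414.20812077,   0.        , 317.62098309],
       [  0.        , 414.20812077, 203.39428439],
       [  0.        ,   0.        ,   1.        ]]), 'k1': -0.001965972455498132, 'rvec': array([ 2.10714639, -2.13384758,  0.16825734]), 'tvec': array([ 24.52200251, 595.5085879 , 912.19101818])}
{'time': 0.1, 'joint_pos': array([-1.36141717e+00,  1.31106648e-01,  1.48915433e+00,  2.93585685e-05,
        1.52301624e+00, -8.54113411e-02]), 'dq': array([-1.18062265e-03, -2.31487012e-03, -3.12196969e-03,  1.88678745e-05,
       -2.97367918e-04, -2.12304313e-05]), 'joint_torque': array([ 1.14229875e-03, -5.70949996e+01, -5.01942337e+01, -1.77132492e-04,
        8.07210978e-03,  2.92059769e-05]), 'position': array([ 174.24592937, -573.62619484,  230.34560662]), 'tool_rot': array([ 9.89156726e-01,  1.46861366e-01, -3.75407728e-05, -8.41573481e-04]), 'contact_force': array([-0.28643708, -0.13371856, -0.21124541]), 'torque': array([ 1.68800507e-02,  7.85449643e-02, -1.88908808e-05]), 'grip_force': 0.0, 'opening': 85.4762082073462} 18.700000000000003
```

View pics/side0.png

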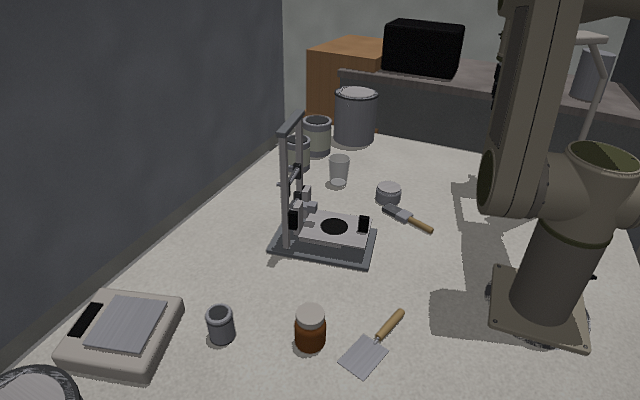

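View pics/top0.png

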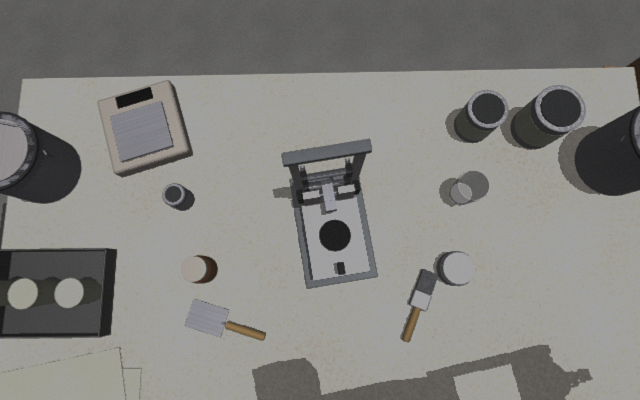

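The side view shows the tin at about (220,325), the jar at (310,328), the shelf with pad (334,226) and lug (364,223). In the top view the tin is at (175,190), the pad at (335,235) and the lug at (340,268). I'll zoom in to measure.

```bash
cat > h.py <<'E'
import numpy as np,cv2
from bench import camera_params
from scipy.optimize import brentq
def cam(n):
    p=camera_params(n); return p,cv2.Rodrigues(p["rvec"])[0],np.array(p["tvec"]).ravel()
def w(n,u,v,z):
    p,R,t=cam(n); K=p["intrinsics"]
    xy=cv2.undistortPoints(np.array([[[u,v]]],float),K,np.array([p["k1"],0,0,0.]))[0,0]
    d=R.T@np.array([*xy,1]); c=-R.T@t
    return c+d*(z-c[2])/d[2]
def px(n,P):
    p,R,t=cam(n)
    return cv2.projectPoints(np.array(P,float).reshape(-1,3),p["rvec"],t,p["intrinsics"],np.array([p["k1"],0,0,0.]))[0][:,0]
E
python3 - <<'E'
import cv2,numpy as np
t=cv2.imread("pics/top0.png");s=cv2.imread("pics/side0.png")
a=cv2.resize(t[135:295,275:385],None,fx=3.6,fy=3.6,interpolation=cv2.INTER_CUBIC)
b=cv2.resize(t[170:215,150:205],None,fx=7,fy=7,interpolation=cv2.INTER_CUBIC)
c=np.zeros((576,396+385,3),np.uint8);c[:,:396]=a;c[:315,396:]=b[:,:385]
cv2.imwrite("pics/z1.png",c)
cv2.imwrite("pics/z2.png",cv2.resize(s[100:280,260:390],None,fx=3.3,fy=3.3,interpolation=cv2.INTER_CUBIC))
E
```

```text
(no output)
```

View pics/z1.png

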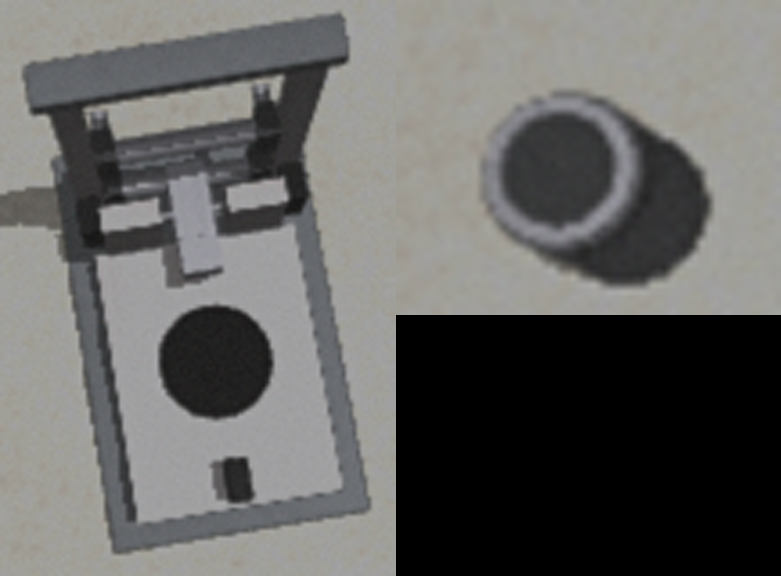

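View pics/z2.png

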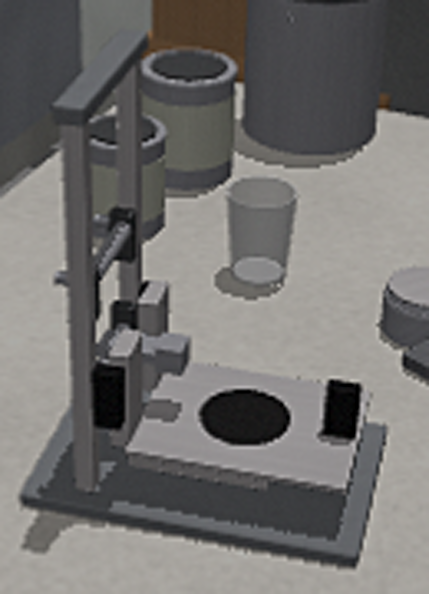

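```bash
python3 - <<'E'
from h import *
f=3.6
q=lambda x,y:((x+.5)/f-.5+275,(y+.5)/f-.5+135)
P={}
for k,x,y,z in [("pad",216,361,62),("lugtop",237,480,106),("baseL",117,550,14),("baseR",369,507,14),("yokeFL",32,110,342),("yokeFR",348,60,342),("yokeBL",24,67,342),("yokeBR",342,15,342)]:
    P[k]=w("top",*q(x,y),z);print(k,P[k].round(1))
for a,b in(("baseL","baseR"),("yokeFL","yokeFR"),("yokeBL","yokeBR")):
    d=P[a]-P[b];print(np.linalg.norm(d),-np.arctan2(d[0],d[1]))
q2=lambda x,y:((x-396+.5)/7-.5+150,(y+.5)/7-.5+170)
for x in((561,170),(483,170),(640,170)): print("tin",w("top",*q2(*x),70).round(1))
g=3.3
r=lambda x,y:((x+.5)/g-.5+260,(y+.5)/g-.5+100)
print("pad side",w("side",*r(246,417),62),"lug top side",w("side",*r(343,383),106))
for k,u,v,z in(("tin",220,312,70),("jar",310,313,88),("beaker",339,158,95),("squat",388,187,50)):print(k,w("side",u,v,z).round(0))
print("jar/beak/squat top",w("top",196,269,88).round(0),w("top",461,193,95).round(0),w("top",456,268,50).round(0))
E
```

```text
pad [520.7 -21.1  62. ]
lugtop [445.3 -31.3 106. ]
baseL [403.2  44.4  14. ]
baseR [ 428.9 -120.1   14. ]
yokeFL [609.   67.5 342. ]
yokeFR [630.4 -77.8 342. ]
yokeBL [629.5  71.3 342. ]
yokeBR [652.  -75.8 342. ]
166.53080594760877 0.15531136782658342
146.92825350845675 0.1459921039972535
148.80465959861178 0.15163147670442073
tin [619.9 350.9  70. ]
tin [620.3 376.9  70. ]
tin [619.6 324.6  70. ]
pad side [518.63619111 -16.18102553  62.        ] lug top side [447.01526949 -32.07460726 106.        ]
tin [616. 352.  70.]
jar [447. 295.  88.]
beaker [ 624. -325.   95.]
squat [ 445. -290.   50.]
jar/beak/squat top [447. 285.  88.] [ 607. -303.   95.] [ 443. -294.   50.]
```

```bash
python3 -m inch '[[[0,0,0,0,0,0.144,0],[31.8,-45,0,0,0,0,0],[31.8,-45,0,0,0,0,0],[31.8,-45,0,0,0,0,0],[31.8,-45,0,0,0,0,0],[31.8,-45,0,0,0,0,0],[31.8,-45,0,0,0,0,0],[31.8,-45,0,0,0,0,0],[31.8,-45,0,0,0,0,0],[31.8,-45,0,0,0,0,0],[31.8,-45,0,0,0,0,0],[31.8,-45,0,0,0,0,0]]]'; python3 -m inch '[[[0,0,0,0,0,0,0]]]'
```

```text
time: 1.6
position: [446.2, -30.4, 231.1]
tool_rot: [0.997, 0.075, 0.0, 0.0]
contact_force: [0.6, -0.4, -0.0]
opening: 42.9
grip_force: 0.0
time: 1.72
position: [446.4, -28.8, 230.8]
tool_rot: [0.997, 0.078, -0.0, -0.001]
contact_force: [-1.0, -0.7, 0.2]
opening: 42.8
grip_force: 0.0
```

```bash
python3 -m inch '[[[0,2.5,40,0,0,-0.004,0],[0,0,40,0,0,0,0],[0,0,15,0,0,0,0],[0,0,0,0,0,0,0]]]'; python3 - <<'E'
from bench import manip,capture
import cv2,numpy as np
t=capture("top")[:,:,::-1];s=capture("side")[:,:,::-1]
a=cv2.resize(t[210:300,290:390],None,fx=4,fy=4,interpolation=cv2.INTER_CUBIC)
b=cv2.resize(s[160:250,310:410],None,fx=4,fy=4,interpolation=cv2.INTER_CUBIC)
cv2.imwrite("pics/l1.png",np.hstack([a,b]))
print(manip.get_state()["position"])
E
```

```text
time: 2.22
position: [445.3, -35.1, 135.7]
tool_rot: [0.997, 0.077, -0.001, -0.0]
contact_force: [0.2, -0.4, 0.7]
opening: 42.5
grip_force: 0.0
[447.03754856 -35.18543527 137.84792121]
```

View pics/l1.png

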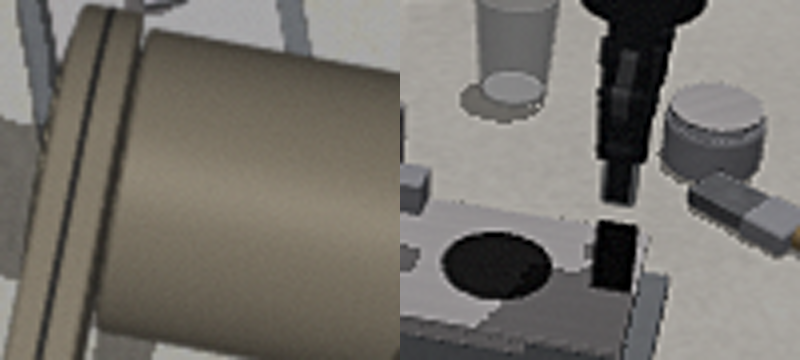

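The side view shows the fingers (617,185) directly above the lug (615,255); the top view is blocked by the arm. I'll descend now.

```bash
python3 -m inch '[[[0,-1.5,30,0,0,0,0],[0,0,20,0,0,0,0],[0,0,9,0,0,0,0],[0,0,0,0,0,0,0]]]'; python3 -m inch '[[[0,0,0,0,0,0,0]]]';python3 -m inch '[[[0,0,0,0,0,0,0]]]'
```

```text
time: 2.82
position: [446.4, -33.3, 78.0]
tool_rot: [0.997, 0.077, 0.0, 0.0]
contact_force: [0.7, -0.1, 0.0]
opening: 42.7
grip_force: 0.0
time: 2.95
position: [447.0, -33.4, 78.7]
tool_rot: [0.997, 0.077, 0.001, 0.0]
contact_force: [-0.2, 0.3, -0.1]
opening: 43.1
grip_force: 0.0
time: 3.08
position: [446.7, -33.3, 78.3]
tool_rot: [0.997, 0.077, 0.001, 0.0]
contact_force: [1.1, 0.1, -0.2]
opening: 42.8
grip_force: 0.0
```

```bash
python3 -m inch '[[[0,-1.5,4,0,0,0,0.4],[0,0,0,0,0,0,0.5],[0,0,0,0,0,0,0.56]]]'; python3 -m inch '[[[0,0,0,0,0,0,0.62],[0,0,0,0,0,0,0.66]]]';python3 -m inch '[[[0,0,0,0,0,0,0.8],[0,0,0,0,0,0,1],[0,0,0,0,0,0,1]]]'
```

```text
time: 3.45
position: [445.6, -31.6, 73.2]
tool_rot: [0.997, 0.077, -0.0, -0.0]
contact_force: [-0.2, 0.8, 0.2]
opening: 18.6
grip_force: 0.0
time: 3.7
position: [445.8, -31.7, 73.3]
tool_rot: [0.997, 0.077, 0.0, 0.0]
contact_force: [0.9, 0.1, 0.5]
opening: 14.4
grip_force: 0.1
time: 4.08
position: [445.7, -31.5, 73.5]
tool_rot: [0.997, 0.077, 0.0, -0.0]
contact_force: [-2.1, 3.7, 4.4]
opening: 13.1
grip_force: 58.8
```

```bash
R='python3 -m inch'
python3 -m inch '[[[0,0,-2,0,0,0,1],[0,0,-4,0,0,0,1],[0,0,-4,0,0,0,1],[0,0,-4,0,0,0,1],[0,0,-4,0,0,0,1],[0,0,-4,0,0,0,1],[0,0,-4,0,0,0,1],[0,0,-4,0,0,0,1],[0,0,-4,0,0,0,1]]]'
python3 -m inch '[[[0,0,-4,0,0,0,1],[0,0,-4,0,0,0,1],[0,0,-4,0,0,0,1],[0,0,-4,0,0,0,1],[0,0,-4,0,0,0,1],[0,0,0,0,0,0,1]]]'
```

```text
time: 5.2
position: [445.7, -31.5, 106.6]
tool_rot: [0.997, 0.077, 0.0, -0.0]
contact_force: [5.2, 1.6, -7.8]
opening: 13.1
grip_force: 58.4
time: 5.95
position: [445.7, -31.4, 126.8]
tool_rot: [0.997, 0.077, 0.0, -0.0]
contact_force: [3.3, 4.3, -6.4]
opening: 13.1
grip_force: 58.6
```

```bash
python3 - <<'E'
from h import *
o=np.array([630.8,-3,0]);yv=np.array([-.1504,.9886,0])
for z in(168,180,190,200,212):
    p=px("side",[o+60*yv+[0,0,z],o-60*yv+[0,0,z]]);print(z,((p-[260,100])*3.3).round(0).tolist())
E
```

```text
168 [[82.0, 318.0], [131.0, 241.0]]
180 [[82.0, 304.0], [131.0, 228.0]]
190 [[82.0, 292.0], [131.0, 216.0]]
200 [[81.0, 280.0], [130.0, 205.0]]
212 [[81.0, 266.0], [130.0, 192.0]]
```

```bash
python3 -m inch '[[[0,0,-4,0,0,0,1],[0,0,-4,0,0,0,1],[0,0,-4,0,0,0,1],[0,0,-4,0,0,0,1],[0,0,-4,0,0,0,1],[0,0,-4,0,0,0,1],[0,0,-4,0,0,0,1],[0,0,-4,0,0,0,1]]]'
python3 -m inch '[[[0,0,-4,0,0,0,1],[0,0,-4,0,0,0,1],[0,0,-4,0,0,0,1],[0,0,-4,0,0,0,1],[0,0,-4,0,0,0,1],[0,0,-4,0,0,0,1],[0,0,-4,0,0,0,1],[0,0,-4,0,0,0,1],[0,0,-3,0,0,0,1],[0,0,0,0,0,0,1],[0,0,0,0,0,0,1]]]'
python3 - <<'E'
from bench import manip,capture
import cv2
s=capture("side")[:,:,::-1]
cv2.imwrite("pics/s2.png",cv2.resize(s[110:230,260:390],None,fx=4.5,fy=4.5,interpolation=cv2.INTER_CUBIC))
E
```

```text
time: 6.95
position: [445.7, -31.5, 158.5]
tool_rot: [0.997, 0.077, -0.0, -0.0]
contact_force: [5.3, 3.5, -7.7]
opening: 13.1
grip_force: 58.5
time: 8.32
position: [445.7, -31.5, 193.6]
tool_rot: [0.997, 0.077, -0.0, -0.0]
contact_force: [3.1, 3.6, -5.9]
opening: 12.8
grip_force: 59.9
```

View pics/s2.png

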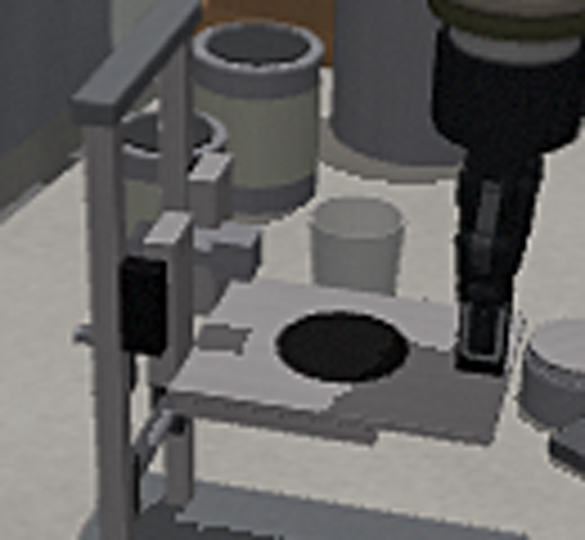

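The shelf is up at 180 mm: its counterweight stub is level at (235,250), and the bar end at (82,335) is well below. I'll lower it carefully by feel.

```bash
python3 -m inch '[[[0,0,2,0,0,0,1],[0,0,3,0,0,0,1],[0,0,3,0,0,0,1],[0,0,3,0,0,0,1],[0,0,3,0,0,0,1],[0,0,3,0,0,0,1],[0,0,2,0,0,0,1],[0,0,0,0,0,0,1]]]'
python3 -m inch '[[[0,0,0.5,0,0,0,1],[0,0,0.5,0,0,0,1],[0,0,0.5,0,0,0,1]]]'
python3 -m inch '[[[0,0,0.5,0,0,0,1],[0,0,0.5,0,0,0,1],[0,0,0.5,0,0,0,1]]]'
python3 -m inch '[[[0,0,0.5,0,0,0,1],[0,0,0.5,0,0,0,1],[0,0,0.5,0,0,0,1]]]'
```

```text
time: 9.38
position: [445.7, -31.4, 174.4]
tool_rot: [0.997, 0.077, -0.0, -0.0]
contact_force: [3.8, 4.1, -7.8]
opening: 13.3
grip_force: 60.0
time: 9.75
position: [445.7, -31.5, 173.2]
tool_rot: [0.997, 0.077, -0.0, -0.0]
contact_force: [2.9, 4.4, -6.0]
opening: 12.9
grip_force: 60.0
time: 10.12
position: [445.7, -31.5, 171.6]
tool_rot: [0.997, 0.077, -0.0, -0.0]
contact_force: [3.0, 4.3, -5.8]
opening: 13.2
grip_force: 60.0
time: 10.5
position: [445.7, -31.5, 170.2]
tool_rot: [0.997, 0.077, -0.0, -0.0]
contact_force: [4.5, 4.3, -4.4]
opening: 13.0
grip_force: 60.0
```

```bash
python3 -m inch '[[[0,0,0,0,0,0,1]]]' | grep -E "pos|cont"
python3 -m inch '[[[0,0,0.5,0,0,0,1]]]'| grep -E "pos|cont"
python3 -m inch '[[[0,0,0,0,0,0,1]]]'| grep -E "pos|cont"
```

```text
position: [445.7, -31.4, 170.1]
contact_force: [3.9, 4.2, -6.4]
position: [445.7, -31.4, 169.6]
contact_force: [3.4, 4.1, -5.9]
position: [445.7, -31.5, 169.6]
contact_force: [3.8, 4.1, -6.1]
```

```bash
python3 -m inch '[[[0,0,0.5,0,0,0,1],[0,0,0.5,0,0,0,1],[0,0,0,0,0,0,1]]]' | grep -E "pos|cont"
```

```text
position: [445.7, -31.5, 168.6]
contact_force: [3.5, 3.4, -6.5]
```

```bash
python3 -m inch '[[[0,0,0.5,0,0,0,1],[0,0,0.5,0,0,0,1],[0,0,0,0,0,0,1]]]' | grep -E "pos|cont"
```

```text
position: [445.7, -31.5, 167.6]
contact_force: [4.1, 4.4, -6.0]
```

```bash
python3 -m inch '[[[0,0,0.5,0,0,0,1],[0,0,0.5,0,0,0,1],[0,0,0.4,0,0,0,1],[0,0,0,0,0,0,1]]]' | grep -E "pos|cont"
```

```text
position: [445.7, -31.4, 166.3]
contact_force: [3.0, 4.6, -6.7]
```

```bash
python3 -m inch '[[[0,0,0.5,0,0,0,1],[0,0,0.5,0,0,0,1],[0,0,0.4,0,0,0,1],[0,0,0,0,0,0,1]]]' | grep -E "pos|cont"
```

```text
position: [445.7, -31.5, 166.0]
contact_force: [-0.9, 5.2, 2.8]
```

```bash
python3 -m inch '[[[0,0,-0.5,0,0,0,1],[0,0,0,0,0,0,1]]]' | grep -E "pos|cont"
python3 - <<'E'
from bench import manip,capture
import cv2
s=capture("side")[:,:,::-1]
cv2.imwrite("pics/s3.png",cv2.resize(s[130:220,265:345],None,fx=6,fy=6,interpolation=cv2.INTER_CUBIC))
E
```

```text
position: [445.7, -31.5, 166.1]
contact_force: [0.4, 5.1, -0.5]
```

View pics/s3.png

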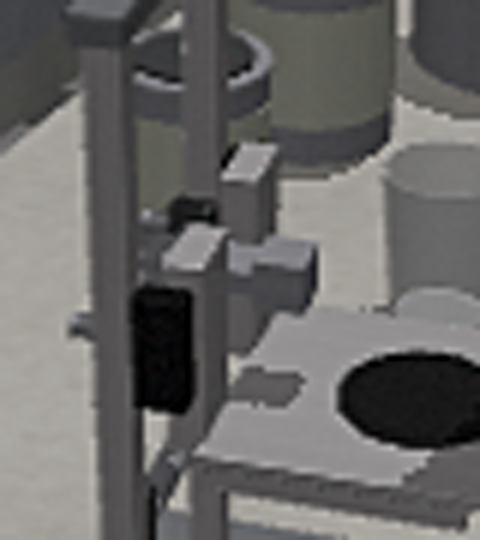

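The counterweight arm at (290,270) looks level, as before, and the contact force shows it seated. I'll release now.

```bash
python3 -m inch '[[[0,0,0,0,0,0,0.6],[0,0,0,0,0,0,0.3],[0,0,0,0,0,0,0],[0,0,0,0,0,0,0],[0,0,0,0,0,0,0]]]'
python3 -m inch '[[[0,0,-10,0,0,0,0],[0,0,-30,0,0,0,0],[0,0,-50,0,0,0,0],[0,0,-30,0,0,0,-0.5],[0,0,0,0,0,0,-1]]]'
```

```text
time: 13.55
position: [445.7, -31.8, 166.0]
tool_rot: [0.997, 0.077, -0.0, 0.0]
contact_force: [-0.0, 0.0, -0.8]
opening: 42.7
grip_force: 0.0
time: 14.18
position: [447.3, -32.0, 289.9]
tool_rot: [0.997, 0.077, 0.003, 0.001]
contact_force: [-0.4, -0.2, -0.3]
opening: 76.8
grip_force: 0.0
```

```bash
python3 -m inch '[[[25.6,-39.05,0,0,0,0,-1],[25.6,-39.05,0,0,0,0,-1],[25.6,-39.05,0,0,0,0,-1],[25.6,-39.05,0,0,0,0,-1],[25.6,-39.05,0,0,0,0,-1],[25.6,-39.05,0,0,0,0,-1],[25.6,-39.05,0,0,0,0,-1],[25.6,-39.05,0,0,0,0,-1],[25.6,-39.05,0,0,0,0,-1],[0,0,0,0,0,0,-1],[0,0,0,0,0,0,-1]]]'
python3 -m inch '[[[0,0,50,0,0,0,-1],[0,0,50,0,0,0,-1],[0,0,50,0,0,0,-1],[0,0,10,0,0,0,-1],[0,0,0,0,0,0,-1],[0,0,0,0,0,0,-1]]]'
python3 - <<'E'
from h import *
from bench import capture,manip
s=capture("side")[:,:,::-1];t=capture("top")[:,:,::-1]
a=cv2.resize(s[200:360,150:300],None,fx=3,fy=3,interpolation=cv2.INTER_CUBIC)
cv2.imwrite("pics/t1.png",a)
E
```

```text
time: 15.55
position: [618.8, 350.8, 284.6]
tool_rot: [0.997, 0.077, -0.001, 0.001]
contact_force: [-0.2, 0.6, 0.1]
opening: 85.3
grip_force: 0.0
time: 16.3
position: [621.0, 351.6, 130.0]
tool_rot: [0.997, 0.077, 0.002, -0.001]
contact_force: [0.7, 0.2, 0.7]
opening: 85.3
grip_force: 0.0
```

View pics/t1.png

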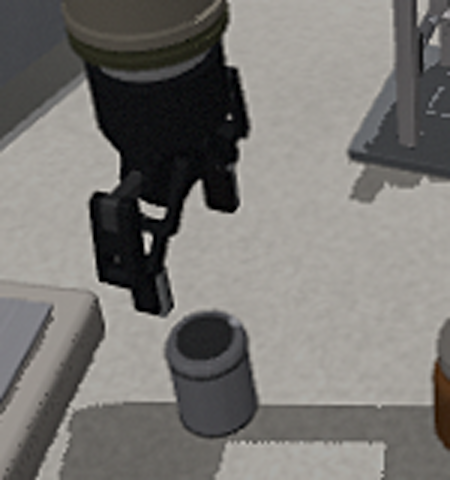

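The fingertips at crop (152,305) and (222,205) straddle a point that should sit above the tin, whose rim is at crop (207,343). I'll check the projection.

```bash
python3 - <<'E'
from h import *
y=np.array([-.152,.988,0])
c=np.array([621,351.6,0])
for P in(c+50*y+[0,0,140],c-50*y+[0,0,140],[619.5,351,70],[619.5,351,0]): print((3*(px("side",P)[0]-[150,200])).round())
print(w("side",150+210/3,200+343/3,70))
E
```

```text
[151. 316.]
[225. 205.]
[207. 333.]
[220. 401.]
[612.75699912 357.09198581  70.        ]
```

```bash
python3 -m inch '[[[-3.2,-2,40,0,0,0,-1],[0,0,40,0,0,0,-1],[0,0,20,0,0,0,-1],[0,0,8,0,0,0,-1],[0,0,0,0,0,0,-0.6],[0,0,0,0,0,0,-0.4]]]'
python3 -m inch '[[[0,0,0,0,0,0,-0.35],[0,0,0,0,0,0,-0.28],[0,0,0,0,0,0,-0.2]]]'
python3 -m inch '[[[0,0,0,0,0,0,0.2],[0,0,0,0,0,0,0.6],[0,0,0,0,0,0,1],[0,0,0,0,0,0,1]]]'
```

```text
time: 17.15
position: [617.1, 353.2, 20.2]
tool_rot: [0.997, 0.077, 0.001, -0.001]
contact_force: [-0.0, -0.8, -0.2]
opening: 59.9
grip_force: 0.0
time: 17.52
position: [616.4, 352.9, 19.2]
tool_rot: [0.997, 0.077, 0.001, -0.0]
contact_force: [-0.2, -0.4, 4.1]
opening: 52.5
grip_force: 63.5
time: 18.02
position: [616.5, 352.9, 19.2]
tool_rot: [0.997, 0.077, 0.001, -0.0]
contact_force: [0.4, -0.4, 4.9]
opening: 52.5
grip_force: 63.4
```

```bash
python3 -m inch '[[[0,0,-5,0,0,0,1],[0,0,-25,0,0,0,1],[0,0,-45,0,0,0,1],[0,0,-45,0,0,0,1],[0,0,-45,0,0,0,1],[0,0,-45,0,0,0,1],[0,0,-30,0,0,0,1],[0,0,-10,0,0,0,1],[0,0,0,0,0,0,1],[0,0,0,0,0,0,1]]]'
python3 -m inch '[[[-19,15,0,0,0,0,1],[-38,40,0,0,0,0,1],[-38,40,0,0,0,0,1],[-38,40,0,0,0,0,1],[-19,44,0,0,0,0,1],[0,45,0,0,0,0,1],[0,45,0,0,0,0,1],[0,40,0,0,0,0,1],[0,30,0,0,0,0,1],[0,15,0,0,0,0,1],[0,0,0,0,0,0,1],[0,0,0,0,0,0,1]]]'
```

```text
time: 19.27
position: [614.9, 352.2, 265.1]
tool_rot: [0.997, 0.077, -0.002, 0.001]
contact_force: [0.6, -0.6, -2.9]
opening: 52.3
grip_force: 63.2
time: 20.78
position: [519.9, -19.6, 267.6]
tool_rot: [0.997, 0.078, -0.0, -0.0]
contact_force: [0.2, -0.2, -1.9]
opening: 52.3
grip_force: 63.5
```

```bash
python3 -m inch '[[[0,0,10,0,0,0,1],[0,0,20,0,0,0,1],[0,0,20,0,0,0,1],[0,0,15,0,0,0,1],[0,0,10,0,0,0,1],[0,0,5,0,0,0,1],[0,0,0,0,0,0,1],[0,0,0,0,0,0,1]]]'
python3 - <<'E'
from h import *
from bench import capture
s=capture("side")[:,:,::-1]
cv2.imwrite("pics/p1.png",cv2.resize(s[110:230,260:390],None,fx=4.5,fy=4.5,interpolation=cv2.INTER_CUBIC))
print(((px("side",[520.5,-20,154.5])[0]-[260,110])*4.5).round())
E
```

```text
time: 21.78
position: [520.6, -20.7, 188.8]
tool_rot: [0.997, 0.077, 0.001, 0.0]
contact_force: [0.2, 0.4, -1.3]
opening: 52.4
grip_force: 63.5
[340. 383.]
```

View pics/p1.png

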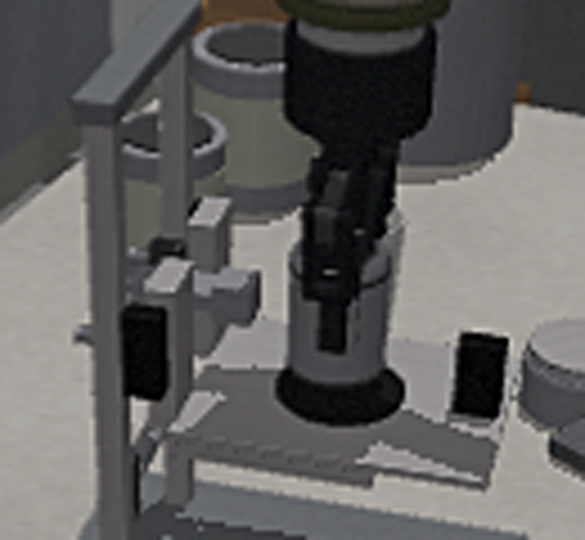

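The tin (base at 337,385) hangs upright over the pad (centre 340,383). I'll set it down gently.

```bash
python3 -m inch '[[[0,0,3,0,0,0,1],[0,0,4,0,0,0,1],[0,0,3,0,0,0,1],[0,0,1.5,0,0,0,1],[0,0,0,0,0,0,1],[0,0,0,0,0,0,1]]]' | grep -E "pos|cont"
```

```text
position: [520.2, -20.6, 176.6]
contact_force: [0.2, -0.3, -1.6]
```

```bash
python3 -m inch '[[[0,0,0.5,0,0,0,1],[0,0,0.5,0,0,0,1],[0,0,0,0,0,0,1]]]' | grep -E "pos|cont"
```

```text
position: [520.1, -20.6, 175.4]
contact_force: [-0.7, 0.4, -2.7]
```

```bash
python3 -m inch '[[[0,0,0.5,0,0,0,1],[0,0,0.4,0,0,0,1],[0,0,0,0,0,0,1]]]' | grep -E "pos|cont"
```

```text
position: [520.1, -20.6, 174.5]
contact_force: [0.4, -0.3, -2.2]
```

```bash
python3 -m inch '[[[0,0,0.4,0,0,0,1],[0,0,0.3,0,0,0,1],[0,0,0,0,0,0,1]]]' | grep -E "pos|cont"
```

```text
position: [520.1, -20.6, 173.9]
contact_force: [0.5, 1.0, -2.6]
```

```bash
python3 -m inch '[[[0,0,0.4,0,0,0,1],[0,0,0.2,0,0,0,1],[0,0,0,0,0,0,1]]]' | grep -E "pos|cont"
```

```text
position: [520.2, -20.6, 173.7]
contact_force: [-2.8, -0.7, 3.2]
```

```bash
python3 -m inch '[[[0,0,-0.4,0,0,0,1],[0,0,0,0,0,0,1]]]' | grep -E "pos|cont"
python3 -m inch '[[[0,0,0,0,0,0,-0.2],[0,0,0,0,0,0,-0.4],[0,0,0,0,0,0,-0.7],[0,0,0,0,0,0,-1],[0,0,0,0,0,0,-1],[0,0,0,0,0,0,-1]]]'
python3 -m inch '[[[0,0,-5,0,0,0,-1],[0,0,-25,0,0,0,-1],[0,0,-45,0,0,0,-1],[0,0,-45,0,0,0,-1],[0,0,-10,0,0,0,-1],[0,0,0,0,0,0,-1]]]'
python3 -m inch '[[[-30,0,0,0,0,0,-1],[-50,0,0,0,0,0,-1],[-20,0,0,0,0,0,-1],[0,0,0,0,0,0,-1],[0,0,0,0,0,0,-1],[0,0,0,0,0,0,-1]]]'
python3 - <<'E'
from h import *
from bench import capture
s=capture("side")[:,:,::-1]
cv2.imwrite("pics/p2.png",cv2.resize(s[110:230,260:390],None,fx=4.5,fy=4.5,interpolation=cv2.INTER_CUBIC))
E
```

```text
position: [520.2, -20.7, 173.7]
contact_force: [-0.6, 0.8, 0.7]
time: 25.08
position: [520.1, -20.6, 173.7]
tool_rot: [0.997, 0.077, 0.0, 0.0]
contact_force: [-0.7, 1.0, -0.7]
opening: 85.9
grip_force: 0.0
time: 25.82
position: [520.5, -20.7, 304.5]
tool_rot: [0.997, 0.077, 0.001, 0.0]
contact_force: [1.2, -0.3, -1.3]
opening: 85.1
grip_force: 0.0
time: 26.58
position: [421.7, -35.9, 303.1]
tool_rot: [0.997, 0.077, -0.001, -0.0]
contact_force: [-1.3, 0.5, 0.8]
opening: 85.5
grip_force: 0.0
```

View pics/p2.png

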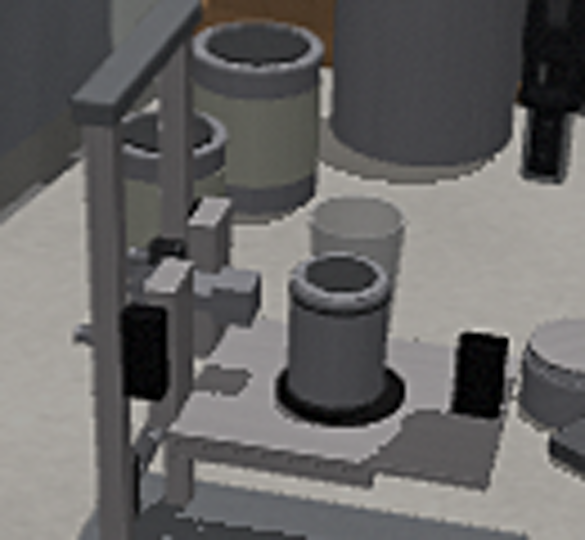

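The tin stands upright and centred on the pad (338,390). The shelf is latched with its counterweight level (235,295), and the gripper is clear.

```bash
python3 -c "
from bench import job
print(job.close_job())"
```

```text
the job is handed in; nothing more can be done
None
```

The shelf is latched on the upper crossbar, the small tall tin stands upright on the middle of the pad, the other vessels weren't touched, and the job was handed in at about 27 s; no verdict was returned.

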